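# Raise the toppled telescopic call stand

### The job

The little telescopic call stand has fallen over on the pass. Set it upright on its foot, then press the release button on top of its ball knob all the way in, and then pull the knob up past the first stop to the second, so that both tubes are fully out. Finish while still gripping it and holding it there, fully extended, upright and with its foot on the counter (it springs back if let go), and leave the other things on the counter where they are.

Things in the scene. Friction and masses are not known exactly. Their poses are not given: they have to be found in the camera images.
- stand: Telescopic call stand, 0.75 to 1 kg: dark steel foot 90 x 90 x 22 mm, aluminium tube 27 to 31 mm across up to 98 mm above the foot's underside, two inner tubes in it, black ball knob on the inner one, steel button on top of the knob. Origin: on the mast's axis 135 mm above the foot's underside (knob centre with the mast shut); z runs along the mast from foot to knob.
- knob (a point): Centre of the black ball knob (44 mm diameter), the place to grip; 135 mm above the foot's underside with the mast shut, 255 mm with both tubes out. z points along the mast away from the foot. At the start the stand lies on its side, on the knob and an edge of the foot.
- foot (a point): Centre of the underside of the square foot (90 x 90 mm, 22 mm thick); z points up the mast. The weight is in the foot: from a lean under about 50 degrees the stand falls upright by itself, and it swings upright when it hangs from the knob.
- button_top (a point): Centre of the top face of the steel release button (18 mm diameter) in the top of the knob, 31 mm above the knob's centre when out, 25 mm when pressed.
- release_button (a joint): Release button: 0 out, 0.006 m pressed all the way in. It takes about 2 N, pressed along the mast towards the foot, and stays in by itself. Until it is in, a catch keeps the telescope shut.
- mast_upper (a joint): How far the thin inner tube, with the knob, is out of the middle tube: 0 shut, 0.060 m at its stop (the first stop). It comes out first, against a spring: about 1.5 N rising to 2.5 N at the knob. Springs back.
- mast_lower (a joint): How far the middle tube is out of the outer tube: 0 shut, 0.060 m at its stop (the second stop). It follows once the first stop is reached, against a stiffer spring: about 3.5 N rising to 5 N at the knob. Springs back. Pulling on beyond the second stop lifts the foot off the counter, at 7.5 to 10 N.
- side_plate: Bystander, not to be moved: white side plate, 155 mm across. Origin at the centre of its underside.
- ramekin_4: Bystander, not to be moved: small white dip cup, 65 mm across, 37 mm high. Origin at the centre of its underside.
- kitchen_timer: Bystander, not to be moved: white kitchen timer standing on edge, 62 mm high. Origin at the centre of its underside.
- pastry_brush: Bystander, not to be moved: wooden pastry brush, 196 mm long. Origin at the centre of its underside.
- tongs: Bystander, not to be moved: steel tongs, 254 mm long. Origin at the centre of its underside.
- dial_thermometer: Bystander, not to be moved: dial thermometer, 157 mm long. Origin at the centre of its underside.

How it is judged:
By the outcome, as a careful person would: the job done as asked, in the order asked, and still so for the second after the job is handed in, while the arm keeps its last pose, push and grip.
It also fails if it takes over 64 s, if anything falls off the work surface, if the arm or the gripper's body presses on something with over 40 N, if the wrist force passes 120 N, or if a joint passes its speed limit or range.

### The arm

A 7-joint arm with a two-finger parallel gripper is mounted at the origin on a cart in front of the work surface, level with it; the furniture and walls round the work are solid. World frame = base frame: x ahead of the robot, y to its left, z up, the work surface at z = 0. Lengths are in m, angles in rad, forces in N, time in s.
With the tool pointing down it reaches from about 0.425 to 0.875 m from the base axis. Payload 4.7 kg.
Tool frame: the origin (TCP) lies at the very end of the fingers, on their centre line; the grasp point (between the pads) lies 19 mm behind it; z points along the fingers, x is the direction in which the jaws open and shut, and the axes are right-handed (so a half turn about z gives the same grasp; the last joint's range is limited). The gripper opens to 87 mm and grips with 3 to 60 N. Pads are 19 mm wide; open, the fingers measure 117 mm over their backs; the gripper's body (75 mm by 190 mm) begins 51 mm behind the grasp point.
Start: joints at [1.302, 0.321, -0.07, 1.45, 0.023, 1.371, -0.057], TCP at [0.181, -0.624, 0.223] pointing down, gripper open.
Joint ranges: [-2.86, 2.86], [-0.3, 2.09], [-1.38, 1.24], [0.06, 2.45], [-1.56, 4.7], [0.09, 2.05], [-2.69, 2.69]. Speed limits (rad/s): [2.57, 2.57, 3.14, 3.14, 3.14, 3.14, 3.14].

### API

Orientations are given as a unit quaternion [x, y, z, w].
In Python, from plant import observe, eyes, ctrl gives the robot as it stands.
- The arm moves only by the tool arm_command, never from a script. Its argument "rows" is a list of rows, each a list of 3 entries, a list of its own where there are three numbers: the gripper command: -1 is shut, 1 is fully open, values between are in proportion, then the shift along the world's x, y, z in m, then the turn about the world's z in degrees. A call has 1 to 10 rows; each row is the pose to reach, as a shift and turn from the pose commanded when the call began; what a row does not reach only later rows make up. A row lasts 1/10 s, in which the tool goes at most 50 mm and 8.59 degrees, less where a joint would pass 70% of its speed; a pose out of reach is approached as far as the arm can. A call with a gripper value outside its range is refused whole. The fingers move at their own pace and stop on an object; "grip_force" is the grip in N (left out, the last holds). Time passes only in rows, so rows that repeat a pose let the fingers close. It gives the time, the measured TCP pose, the force and the opening at its end, in the units of the state.
- observe(): the state, without advancing time (a new reading comes with each control period).
- eyes.capture(name): name is "side" or "top"; returns a dict with "frame" (480x640x3 uint8, blue, green, red), "fx", "fy", "cx", "cy" (pixels), "eye" and "rotation" of the camera in the world. Camera axes: x right, y down, z forward; pixel columns grow to the right and rows downward; lengths in m; the calibration is good to about 2 mm. A picture is of the moment at which its call begins. There is no depth.
- ctrl.sign_off(): hands the job in, once; it reports no verdict.
The state is a dict: "clock": time; "q": joint angles; "joint_vel": joint speeds; "effort": joint torques, N m; "position": TCP position; "eef_rot": TCP orientation; "ft_force": force on the tool from outside, world axes, zero at the start; "ft_torque": the same for the moment, N m; "gripper_width": finger opening in m.
Only numpy, scipy, OpenCV 4.12 (cv2) and the standard library are available. Lean on these libraries where they do the work, as an engineer would, in place of code of your own. Each camera call takes 0.05 s, during which the arm holds its last target.

## Working session

There is one attempt and no reset: what is moved stays moved. The work goes in short steps, Python scripts to look and compute and a tool call to move; the robot and the scene stay as the last step left them, time stands still between calls to the robot, and variables do not carry over. Pictures are saved under pics/ and viewed, and the job is handed in when it is done.

Besides the shell and the picture viewer there is one more tool, called after ">>>" as name(argument=value, ...), one argument or row to a line, values as JSON. arm_command: Moves the arm, as the interface text tells. Its arguments: {"type":"object","properties":{"rows":{"type":"array","items":{"type":"array"}},"grip_force":{"type":"number"}},"required":["rows"]}

```bash
ls; mkdir -p pics
python3 - <<'E'
from plant import observe, eyes, ctrl
import cv2
s=observe(); print({k:s[k] for k in ('clock','position','eef_rot','ft_force','gripper_width')})
for n in('side','top'):
    c=eyes.capture(n); cv2.imwrite(f'pics/{n}0.png',c['frame']); print(n,c['fx'],c['fy'],c['cx'],c['cy'],c['eye'],c['rotation'])
E
```

```text
pics
{'clock': 0.0, 'position': array([ 0.18116188, -0.62367267,  0.2214773 ]), 'eef_rot': array([ 7.99707594e-01, -6.00388945e-01, -7.80008083e-04, -5.20477524e-04]), 'ft_force': array([-0.0036008 ,  0.46236642,  0.14097634]), 'gripper_width': 0.08721403440229997}
side 614.6894967628785 614.6894967628785 327.34957887937736 245.21132794233404 [-0.03766345 -1.322097    0.84975007] [ 0.84917404 -0.18751319  0.09677859 -0.48412412]
top 550.8305953414953 550.8305953414953 319.5542795121157 237.90339803496278 [ 0.29237442 -0.13173782  1.31275835] [-0.70306471  0.70644579 -0.05956876  0.05555116]
```

View pics/side0.png

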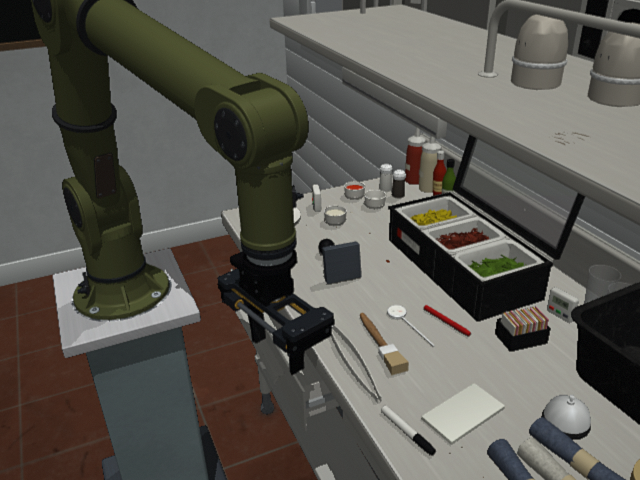

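View pics/top0.png

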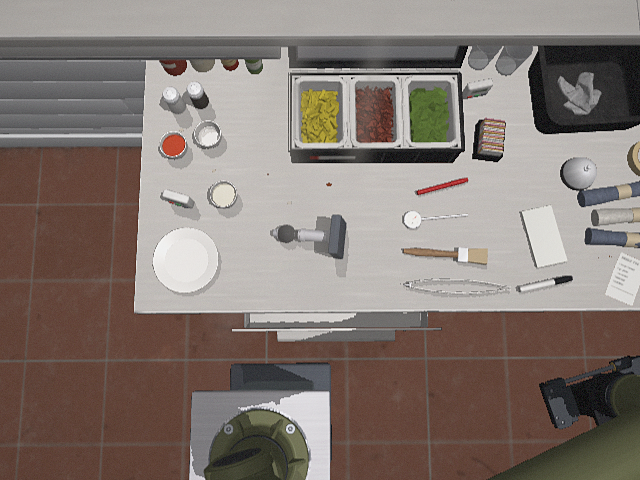

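```bash
cat > h.py <<'E'
import numpy as np, cv2
from scipy.spatial.transform import Rotation as R
from plant import observe, eyes, ctrl
def cap(n,f=None,box=None,k=1):
    c=eyes.capture(n)
    if f:
        im=c['frame']
        if box: x0,y0,x1,y1=box; im=cv2.resize(im[y0:y1,x0:x1],None,fx=k,fy=k,interpolation=cv2.INTER_CUBIC)
        cv2.imwrite(f'pics/{f}.png',im)
    return c
def ray(c,u,v):
    d=R.from_quat(c['rotation']).apply([(u-c['cx'])/c['fx'],(v-c['cy'])/c['fy'],1]); return np.array(c['eye']),d/np.linalg.norm(d)
def plane(c,u,v,z):
    e,d=ray(c,u,v); return e+d*(z-e[2])/d[2]
def tri(c1,p1,c2,p2):
    e1,d1=ray(c1,*p1);e2,d2=ray(c2,*p2)
    t,*_=np.linalg.lstsq(np.c_[d1,-d2],e2-e1,rcond=None)
    a=e1+t[0]*d1;b=e2+t[1]*d2
    return (a+b)/2,np.linalg.norm(a-b)
def proj(c,p):
    q=R.from_quat(c['rotation']).inv().apply(np.array(p)-c['eye']); return q[0]/q[2]*c['fx']+c['cx'],q[1]/q[2]*c['fy']+c['cy']
E
python3 - <<'E'
from h import *
t=cap('top','t1',(255,200,365,275),7); s=cap('side','s1',(290,215,380,300),7)
for z in(.022,.03): print(plane(t,287,234,z),plane(t,338,237,.05))
print(tri(t,(287,234),s,(326,246)))
E
```

```text
[ 0.51435467 -0.06232761  0.022     ] [ 0.50195197 -0.18236821  0.05      ]
[ 0.51297885 -0.06275781  0.03      ] [ 0.50195197 -0.18236821  0.05      ]
(array([ 0.51320316, -0.06249645,  0.02693778]), np.float64(0.0006280956527135865))
```

View pics/t1.png

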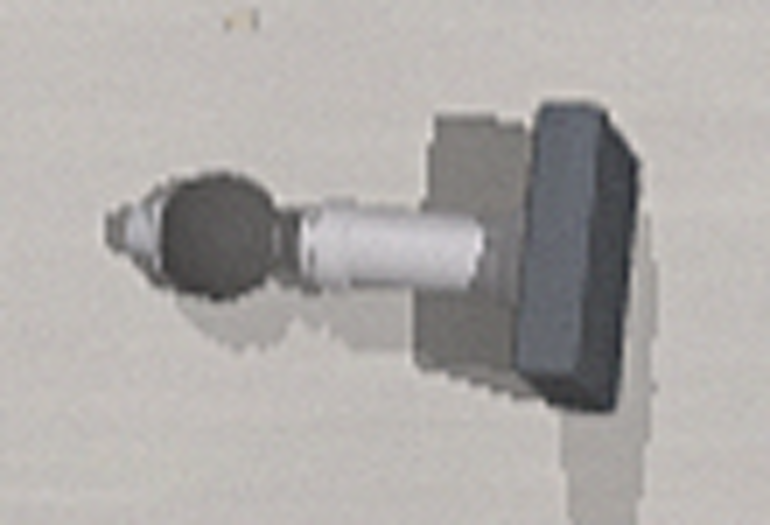

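View pics/s1.png

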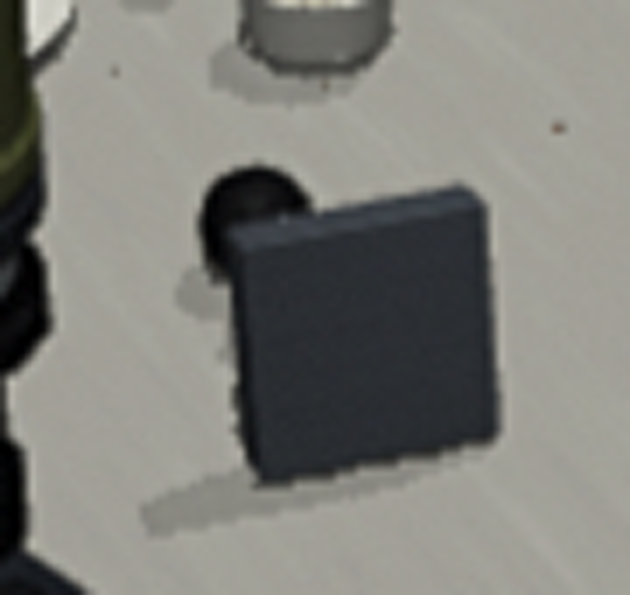

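>>> arm_command(
  rows=[
    [1, [0.025, 0.042, 0], 7],
    [1, [0.05, 0.084, 0], 14],
    [1, [0.075, 0.127, 0], 21],
    [1, [0.1, 0.169, 0], 28],
    [1, [0.125, 0.211, 0], 35],
    [1, [0.15, 0.253, 0], 42],
    [1, [0.175, 0.296, 0], 49],
    [1, [0.2, 0.338, 0], 56],
    [1, [0.225, 0.38, 0], 63],
    [1, [0.25, 0.422, 0], 70],
  ],
  grip_force=10,
)

```text
clock: 1.2
position: [0.4319, -0.2004, 0.2228]
eef_rot: [1.0, -0.031, 0.0, 0.0]
ft_force: [0.9, 0.2, -0.2]
gripper_width: 0.0869
```

Run:
```python
from h import *
s=observe(); print(s['clock'],s['position'],R.from_quat(s['eef_rot']).as_matrix()[:,0],s['q'],s['ft_force'])
t=cap('top')
a=plane(t,332.1,215,.1);b=plane(t,329.3,252.9,.1);print(a,b,np.degrees(np.arctan2(*(a-b)[[1,0]])))
print(plane(t,286,233.7,.022))
```

```text
1.2 [ 0.43193395 -0.2004247   0.22276211] [ 9.98110448e-01 -6.14431598e-02  5.21741692e-04] [ 0.91036091 -0.03501297 -0.51580192  1.84888578 -0.01712918  1.32242061
  0.33753788] [ 0.89917984  0.20650463 -0.17901713]
[ 0.54381952 -0.16763845  0.1       ] [ 0.45793208 -0.1606505   0.1       ] -4.6514345720706265
[ 0.51508848 -0.05994818  0.022     ]
```

>>> arm_command(
  rows=[
    [1, [0.025, 0.042, 0], 0],
    [1, [0.05, 0.084, 0], 0],
    [1, [0.075, 0.126, 0], -0.5],
    [1, [0.0825, 0.14, 0], -1],
    [1, [0.0825, 0.14, -0.04], -1],
    [1, [0.0825, 0.14, -0.08], -1],
    [1, [0.0825, 0.14, -0.12], -1],
    [1, [0.0825, 0.14, -0.12], -1],
    [1, [0.0825, 0.14, -0.12], -1],
  ],
)

```text
clock: 2.15
position: [0.5137, -0.0622, 0.1029]
eef_rot: [0.999, -0.042, -0.0, -0.0]
ft_force: [0.5, 0.4, 0.1]
gripper_width: 0.0871
```

Run:
```python
from h import *
s=observe(); print(s['clock'],s['position'],R.from_quat(s['eef_rot']).as_matrix()[:,0],s['q'],s['ft_force'])
cap('top','t2',(225,170,385,290),5);cap('side','s2',(220,150,420,300),4)
```

```text
2.15 [ 0.51374716 -0.06221795  0.10293738] [ 9.96478326e-01 -8.38464178e-02 -8.50446871e-04] [ 0.69885104  0.19358269 -0.68472372  1.90113463  0.13667595  1.09441026
 -0.12368375] [0.51373374 0.35596529 0.14605167]
```

View pics/s2.png

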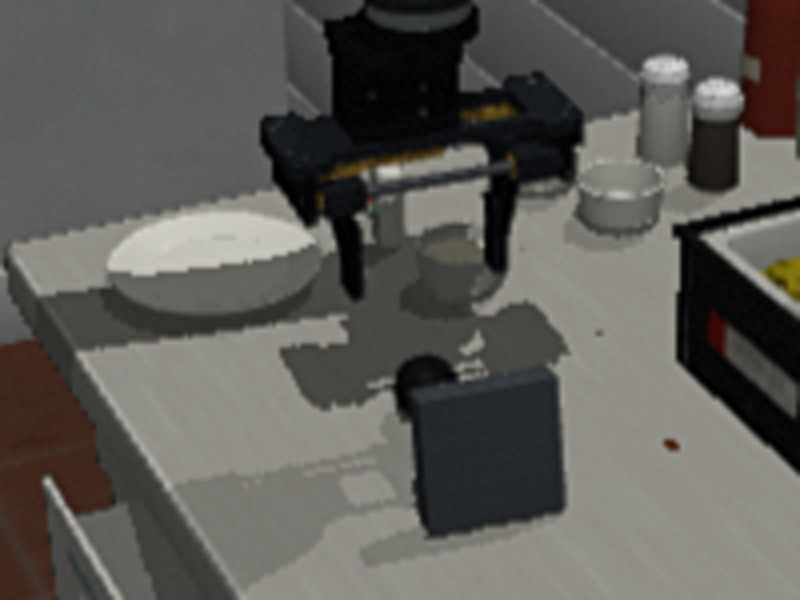

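View pics/t2.png

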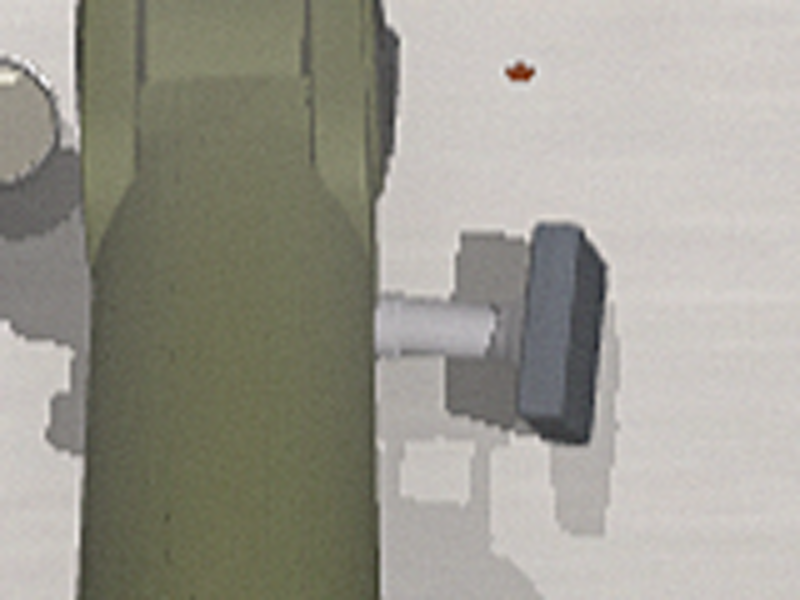

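>>> arm_command(
  rows=[
    [1, [0, 0.002, -0.03], 0],
    [1, [0, 0.002, -0.06], 0],
    [1, [0, 0.002, -0.085], 0],
    [1, [0, 0.002, -0.097], 0],
    [1, [0, 0.002, -0.097], 0],
    [-1, [0, 0.002, -0.097], 0],
    [-1, [0, 0.002, -0.097], 0],
    [-1, [0, 0.002, -0.097], 0],
    [-1, [0, 0.002, -0.097], 0],
    [-1, [0, 0.002, -0.097], 0],
  ],
  grip_force=15,
)

```text
clock: 3.25
position: [0.5141, -0.0603, 0.006]
eef_rot: [0.999, -0.042, 0.0, 0.0]
ft_force: [-0.3, 0.1, 1.5]
gripper_width: 0.055
```

>>> arm_command(
  rows=[
    [-1, [0, 0, 0], 0],
    [-1, [0, 0, 0], 0],
    [-1, [0, 0, 0], 0],
    [-1, [0, 0, 0], 0],
  ],
)

```text
clock: 3.65
position: [0.5143, -0.0601, 0.0058]
eef_rot: [0.999, -0.042, 0.0, -0.0]
ft_force: [0.8, 0.8, 1.3]
gripper_width: 0.043
```

>>> arm_command(
  rows=[
    [-1, [0, 0, 0.015], 0],
    [-1, [0, -0.002, 0.03], 0],
    [-1, [0, -0.005, 0.045], 0],
    [-1, [0, -0.01, 0.06], 0],
    [-1, [0, -0.017, 0.075], 0],
    [-1, [0, -0.025, 0.09], 0],
    [-1, [0, -0.035, 0.1], 0],
    [-1, [0, -0.045, 0.108], 0],
    [-1, [0, -0.055, 0.115], 0],
    [-1, [0, -0.055, 0.115], 0],
  ],
)

```text
clock: 4.65
position: [0.5141, -0.1173, 0.1214]
eef_rot: [0.999, -0.043, 0.0, 0.0]
ft_force: [-1.7, -0.7, -1.2]
gripper_width: 0.043
```

Run:
```python
from h import *
s=observe(); print(s['clock'],s['position'],s['ft_force'],s['ft_torque'],s['gripper_width'])
cap('top','t3',(225,170,385,290),5);cap('side','s3',(220,150,420,300),4)
```

```text
4.65 [ 0.51406225 -0.11729666  0.12136721] [-1.6784329  -0.67340026 -1.23727287] [-0.1883849   0.13258134 -0.04943998] 0.04296209314808282
```

View pics/s3.png

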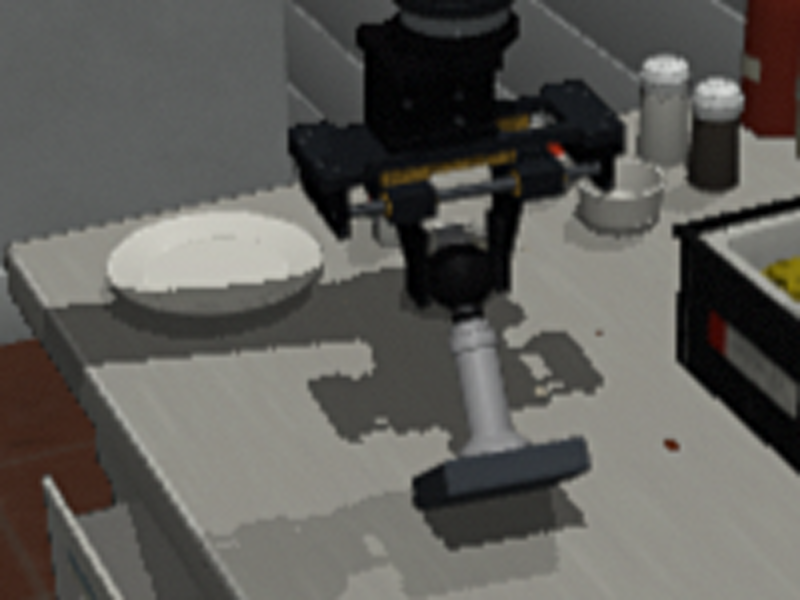

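View pics/t3.png

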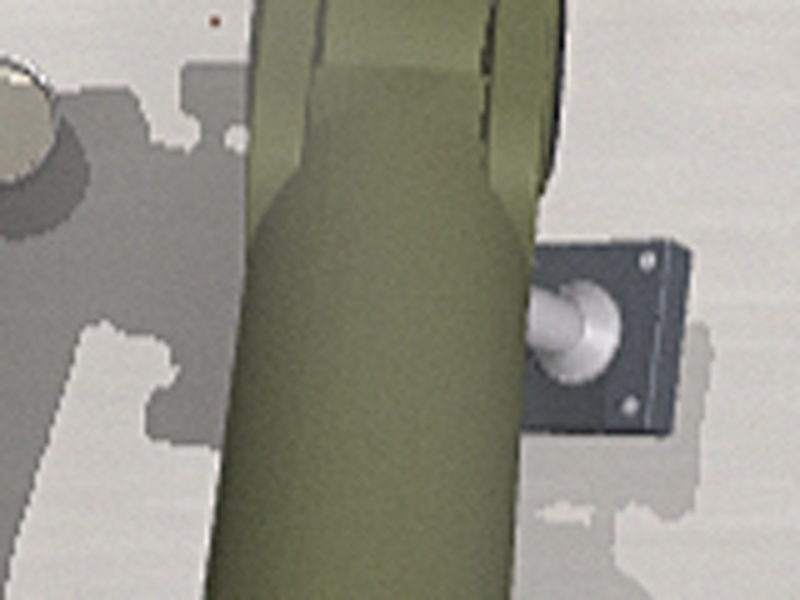

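>>> arm_command(
  rows=[
    [-1, [0, -0.01, 0.006], 0],
    [-1, [0, -0.02, 0.012], 0],
    [-1, [0, -0.03, 0.02], 0],
    [-1, [0, -0.03, 0.03], 0],
    [-1, [0, -0.03, 0.03], 0],
    [-1, [0, -0.03, 0.03], 0],
    [-1, [0, -0.03, 0.03], 0],
    [-1, [0, -0.03, 0.03], 0],
  ],
  grip_force=10,
)

```text
clock: 5.55
position: [0.5133, -0.1459, 0.1501]
eef_rot: [0.999, -0.042, -0.0, 0.001]
ft_force: [-0.4, -2.6, -8.4]
gripper_width: 0.0431
```

Run:
```python
from h import *
s=observe(); print(s['clock'],s['position'],s['ft_force'],s['ft_torque'],s['gripper_width'])
cap('side','s4',(220,150,420,300),4)
```

```text
5.55 [ 0.51333121 -0.14590414  0.15014763] [-0.35109185 -2.5851954  -8.41828924] [-0.49872695 -0.07581386 -0.05339473] 0.04308399901223003
```

View pics/s4.png

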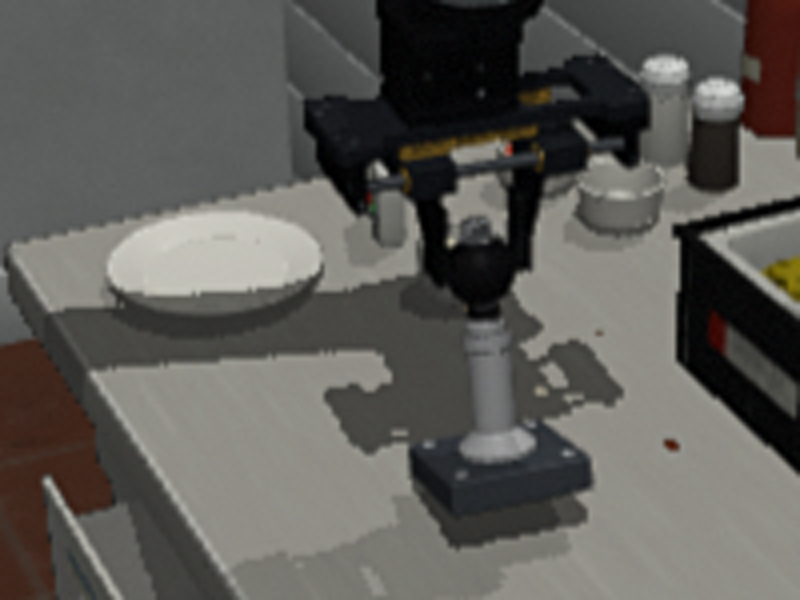

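>>> arm_command(
  rows=[
    [-1, [0, 0, -0.01], 0],
    [-1, [0, 0, -0.02], 0],
    [-1, [0, 0, -0.026], 0],
    [-1, [0, 0, -0.03], 0],
    [-1, [0, 0, -0.03], 0],
    [-1, [0, 0, -0.03], 0],
  ],
)

```text
clock: 6.2
position: [0.515, -0.1452, 0.1226]
eef_rot: [0.999, -0.042, 0.001, 0.001]
ft_force: [-3.9, 0.2, 8.1]
gripper_width: 0.0433
```

Run:
```python
from h import *
s=observe(); print(s['clock'],s['position'],s['ft_force'],s['ft_torque'],s['gripper_width'])
cap('side','s5',(220,150,420,300),4)
```

```text
6.2 [ 0.51501998 -0.14518558  0.12258836] [-3.8723469   0.20911612  8.06821347] [0.07816298 0.70040753 0.01948717] 0.04332853118378108
```

View pics/s5.png

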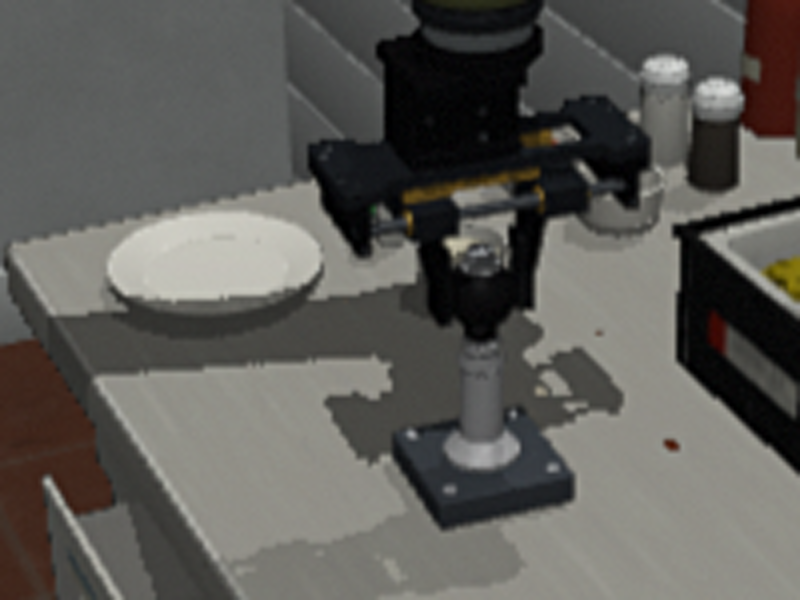

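>>> arm_command(
  rows=[
    [-1, [0, 0, 0.003], 0],
    [0.6, [0, 0, 0.003], 0],
    [1, [0, 0, 0.003], 0],
    [1, [0, 0, 0.003], 0],
    [1, [0, 0, 0.003], 0],
    [1, [0, 0, 0.003], 0],
    [1, [0, 0, 0.03], 0],
    [1, [0, 0, 0.07], 0],
    [1, [0, 0, 0.11], 0],
    [1, [0, 0, 0.13], 0],
  ],
)

```text
clock: 7.25
position: [0.5154, -0.1453, 0.2544]
eef_rot: [0.999, -0.042, 0.002, 0.001]
ft_force: [1.2, 0.3, -0.1]
gripper_width: 0.086
```

>>> arm_command(
  rows=[
    [-1, [0, 0, 0], 0],
    [-1, [0, 0, 0], 0],
    [-1, [0, 0, 0], 0],
    [-1, [0, 0, 0], 0],
    [-1, [0, 0, 0], 0],
    [-1, [0, 0, 0], 0],
    [-1, [0, 0, 0], 0],
    [-1, [0, 0, 0], 0],
  ],
)

```text
clock: 8.05
position: [0.5138, -0.1452, 0.2505]
eef_rot: [0.999, -0.042, -0.0, -0.0]
ft_force: [0.6, 0.0, 0.6]
gripper_width: 0.0307
```

Run:
```python
from h import *
s=observe(); print(s['clock'],s['position'],s['ft_force'],s['ft_torque'],s['gripper_width'])
cap('side','s6',(240,120,440,270),4);cap('top','t6',(225,170,385,290),5)
```

```text
8.05 [ 0.51382318 -0.14518714  0.25048719] [0.55256162 0.02410362 0.5856418 ] [-0.0656156  -0.13654741  0.0107342 ] 0.03073195759747078
```

View pics/s6.png

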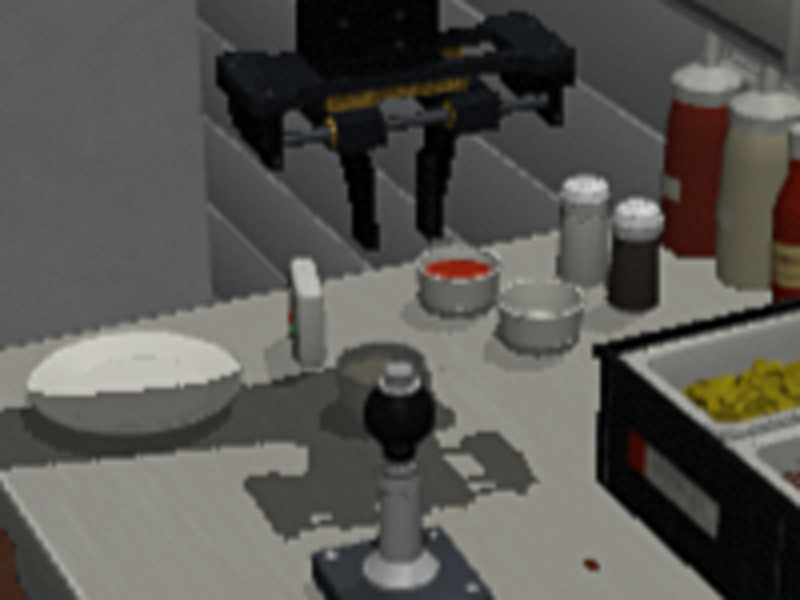

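View pics/t6.png

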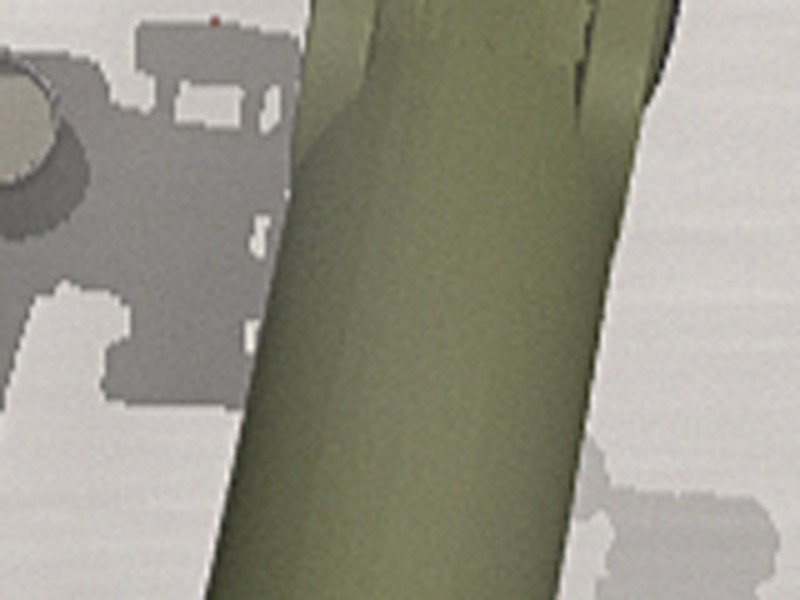

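>>> arm_command(
  rows=[
    [-1, [0, 0, 0], 0],
    [-1, [0, 0, 0], 0],
    [-1, [0, 0, 0], 0],
    [-1, [0, 0, 0], 0],
    [-1, [0, 0, 0], 0],
    [-1, [0, 0, 0], 0],
  ],
)

```text
clock: 8.75
position: [0.5139, -0.1452, 0.2506]
eef_rot: [0.999, -0.042, 0.0, 0.0]
ft_force: [0.3, 0.8, -0.0]
gripper_width: 0.0004
```

Run:
```python
from h import *
o=observe(); print(o['clock'],o['position'],o['gripper_width'],o['q'],R.from_quat(o['eef_rot']).as_matrix()[:,2])
s=cap('side','s7',(310,190,390,290),6)
print(plane(s,339.75,223.75,.135),plane(s,339.75,212.5,.166), proj(s,o['position']))
m=cv2.inRange(s['frame'],(0,0,0),(38,38,38))
n,l,st,ce=cv2.connectedComponentsWithStats(m[200:260,310:370]);print([(st[i],ce[i]+[310,200]) for i in range(1,n) if st[i][4]>60])
```

```text
8.75 [ 0.51387164 -0.14517918  0.25058027] 0.0003802552241819084 [ 0.82962718  0.0991418  -0.64183509  1.67805415  0.06034742  1.38428276
  0.09529804] [ 7.89773386e-05 -2.45157834e-05 -9.99999997e-01]
[ 0.5131723  -0.14730528  0.135     ] [ 0.51302447 -0.14811408  0.166     ] (np.float64(339.28760962970466), np.float64(179.5264879429829))
[(array([ 21,  17,  18,  19, 242], dtype=int32), array([339.27272727, 225.13636364]))]
```

View pics/s7.png

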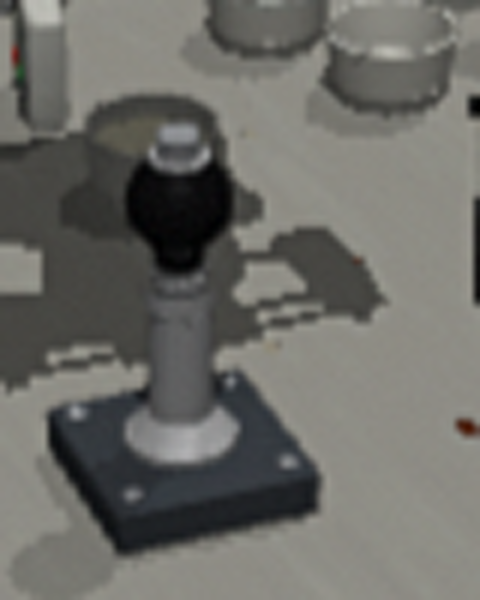

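>>> arm_command(
  rows=[
    [-1, [0, -0.002, -0.03], 0],
    [-1, [0, -0.002, -0.06], 0],
    [-1, [0, -0.002, -0.075], 0],
    [-1, [0, -0.002, -0.078], 0],
    [-1, [0, -0.002, -0.081], 0],
    [-1, [0, -0.002, -0.084], 0],
    [-1, [0, -0.002, -0.086], 0],
    [-1, [0, -0.002, -0.088], 0],
    [-1, [0, -0.002, -0.088], 0],
  ],
)

```text
clock: 9.7
position: [0.514, -0.1473, 0.1628]
eef_rot: [0.999, -0.042, 0.0, 0.0]
ft_force: [-0.3, 0.1, 0.7]
gripper_width: 0.0005
```

Run:
```python
from h import *
o=observe(); print(o['clock'],o['position'],o['ft_force'])
s=cap('side','s8',(310,170,390,270),6)
```

```text
9.7 [ 0.51402001 -0.14728276  0.16284009] [-0.28480607  0.09708177  0.66663418]
```

View pics/s8.png

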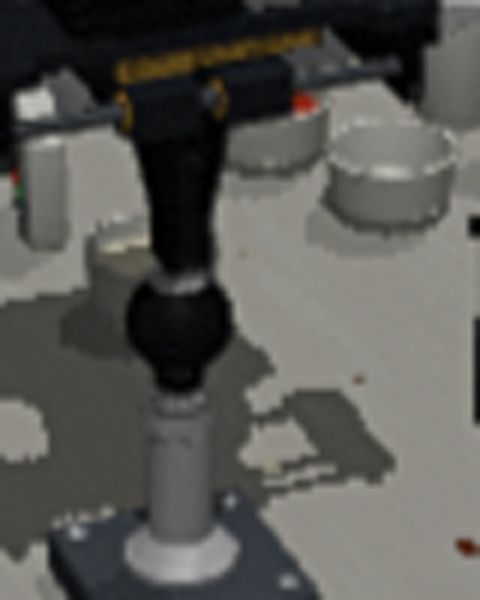

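>>> arm_command(
  rows=[
    [-1, [0, 0, -0.001], 0],
    [-1, [0, 0, -0.002], 0],
    [-1, [0, 0, -0.003], 0],
    [-1, [0, 0, -0.004], 0],
    [-1, [0, 0, -0.004], 0],
    [-1, [0, 0, -0.004], 0],
  ],
)

```text
clock: 10.35
position: [0.514, -0.1472, 0.1601]
eef_rot: [0.999, -0.042, 0.0, 0.0]
ft_force: [-3.8, 1.4, 8.8]
gripper_width: 0.001
```

>>> arm_command(
  rows=[
    [-1, [0, 0, -0.001], 0],
    [-1, [0, 0, -0.002], 0],
    [-1, [0, 0, -0.002], 0],
    [-1, [0, 0, -0.002], 0],
  ],
)

```text
clock: 10.75
position: [0.5144, -0.1473, 0.1598]
eef_rot: [0.999, -0.042, 0.001, 0.001]
ft_force: [-5.9, 1.6, 17.6]
gripper_width: 0.0002
```

>>> arm_command(
  rows=[
    [-1, [0, 0, 0.02], 0],
    [-1, [0, 0, 0.06], 0],
    [1, [0, 0, 0.06], 0],
    [1, [0, 0, 0.06], 0],
    [1, [0, 0, 0.06], 0],
    [1, [0, 0, 0.06], 0],
    [1, [0, 0, 0.06], 0],
    [1, [0, 0, 0.06], 0],
    [1, [0, 0, 0.06], 0],
    [1, [0, 0, 0.06], 0],
  ],
)

```text
clock: 11.75
position: [0.5138, -0.1472, 0.2165]
eef_rot: [0.999, -0.042, -0.0, -0.0]
ft_force: [0.4, 0.6, 0.7]
gripper_width: 0.0565
```

Run:
```python
from h import *
o=observe(); print(o['clock'],o['position'],o['ft_force'],o['gripper_width'])
s=cap('side','s9',(310,170,390,270),6)
```

```text
11.75 [ 0.51383255 -0.14719259  0.21645616] [0.39907568 0.5538065  0.73508837] 0.056461106384817175
```

View pics/s9.png

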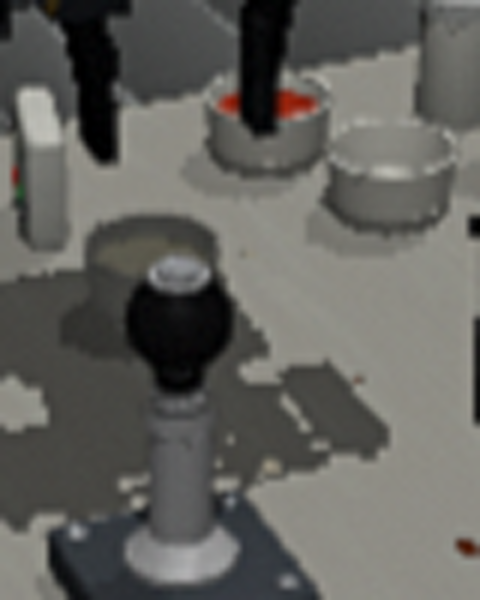

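>>> arm_command(
  rows=[
    [1, [0, 0, 0], 0],
    [1, [0, 0, 0], 0],
    [1, [0, 0, 0], 0],
    [1, [0, 0, 0], 0],
    [1, [0, 0, -0.03], 0],
    [1, [0, 0, -0.06], 0],
    [1, [0, 0, -0.09], 0],
    [1, [0, 0, -0.102], 0],
    [1, [0, 0, -0.102], 0],
  ],
)

```text
clock: 12.7
position: [0.5126, -0.1468, 0.1131]
eef_rot: [0.999, -0.042, -0.002, -0.001]
ft_force: [-0.3, -0.8, -0.4]
gripper_width: 0.0867
```

>>> arm_command(
  rows=[
    [-1, [0, 0, 0], 0],
    [-1, [0, 0, 0], 0],
    [-1, [0, 0, 0], 0],
    [-1, [0, 0, 0], 0],
    [-1, [0, 0, 0], 0],
    [-1, [0, 0, 0], 0],
    [-1, [0, 0, 0], 0],
    [-1, [0, 0, 0], 0],
    [-1, [0, 0, 0], 0],
  ],
  grip_force=30,
)

```text
clock: 13.6
position: [0.5141, -0.1473, 0.1147]
eef_rot: [0.999, -0.042, 0.0, 0.0]
ft_force: [-0.0, -0.6, 1.0]
gripper_width: 0.0423
```

Run:
```python
from h import *
o=observe(); print(o['clock'],o['position'],o['ft_force'],o['ft_torque'],o['gripper_width'])
s=cap('side','s10',(240,150,440,300),4)
```

```text
13.6 [ 0.51405593 -0.14727241  0.11469445] [-0.01546235 -0.61432905  1.03468296] [-0.04057455 -0.19364516 -0.01194479] 0.04234101397338737
```

View pics/s10.png

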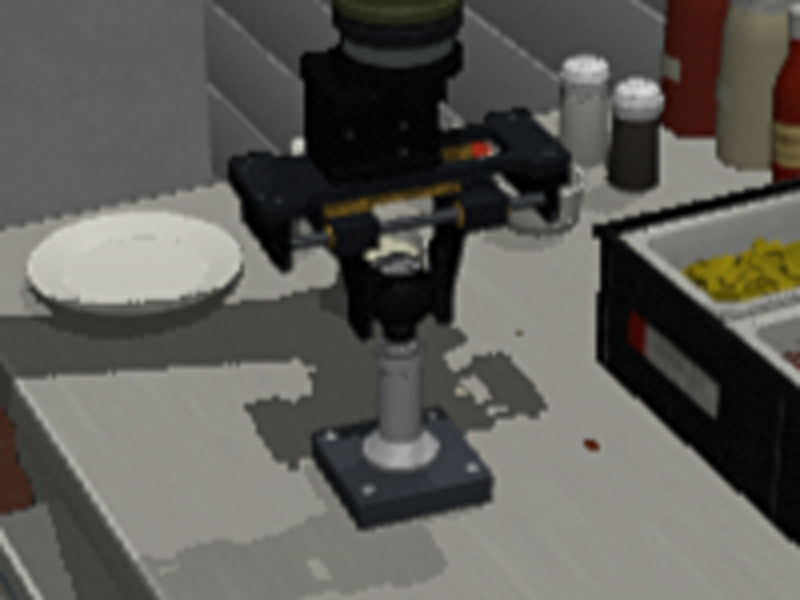

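>>> arm_command(
  rows=[
    [-1, [0, 0, 0.01], 0],
    [-1, [0, 0, 0.02], 0],
    [-1, [0, 0, 0.03], 0],
    [-1, [0, 0, 0.04], 0],
    [-1, [0, 0, 0.048], 0],
    [-1, [0, 0, 0.054], 0],
    [-1, [0, 0, 0.056], 0],
    [-1, [0, 0, 0.056], 0],
  ],
)

```text
clock: 14.45
position: [0.5136, -0.1472, 0.1707]
eef_rot: [0.999, -0.042, -0.0, 0.0]
ft_force: [-1.1, 0.7, -1.5]
gripper_width: 0.0423
```

>>> arm_command(
  rows=[
    [-1, [0, 0, 0.006], 0],
    [-1, [0, 0, 0.012], 0],
    [-1, [0, 0, 0.02], 0],
    [-1, [0, 0, 0.028], 0],
    [-1, [0, 0, 0.036], 0],
    [-1, [0, 0, 0.044], 0],
    [-1, [0, 0, 0.05], 0],
    [-1, [0, 0, 0.054], 0],
    [-1, [0, 0, 0.056], 0],
    [-1, [0, 0, 0.056], 0],
  ],
)

```text
clock: 15.45
position: [0.5139, -0.1472, 0.2268]
eef_rot: [0.999, -0.042, 0.0, 0.0]
ft_force: [-0.3, -0.4, -4.2]
gripper_width: 0.0422
```

Run:
```python
from h import *
o=observe(); print(o['clock'],o['position'],o['ft_force'],o['ft_torque'],o['gripper_width'])
s=cap('side','s11',(240,110,440,300),3.1)
```

```text
15.45 [ 0.51388355 -0.14718527  0.22675519] [-0.25515708 -0.42973863 -4.22102169] [-0.0517859   0.1276785   0.00822782] 0.04222925173100535
```

View pics/s11.png

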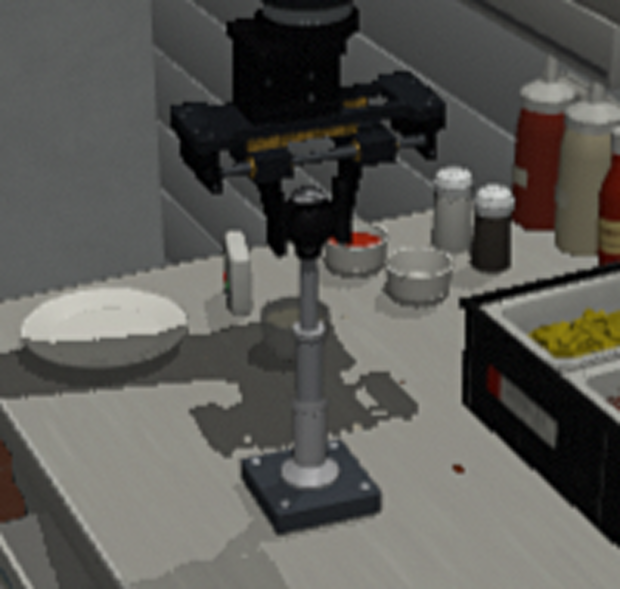

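>>> arm_command(
  rows=[
    [-1, [0, 0, 0.003], 0],
    [-1, [0, 0, 0.005], 0],
    [-1, [0, 0, 0.007], 0],
    [-1, [0, 0, 0.007], 0],
    [-1, [0, 0, 0.007], 0],
  ],
)

```text
clock: 16.0
position: [0.5139, -0.1472, 0.2336]
eef_rot: [0.999, -0.042, 0.0, 0.0]
ft_force: [-0.5, 0.7, -3.7]
gripper_width: 0.0428
```

>>> arm_command(
  rows=[
    [-1, [0, 0, 0.0005], 0],
    [-1, [0, 0, 0.001], 0],
    [-1, [0, 0, 0.001], 0],
    [-1, [0, 0, 0.001], 0],
  ],
)

```text
clock: 16.4
position: [0.5138, -0.1472, 0.2346]
eef_rot: [0.999, -0.042, 0.0, 0.0]
ft_force: [-0.9, 0.7, -3.4]
gripper_width: 0.0422
```

>>> arm_command(
  rows=[
    [-1, [0, 0, 0.0005], 0],
    [-1, [0, 0, 0.0005], 0],
    [-1, [0, 0, 0.0005], 0],
  ],
)

```text
clock: 16.7
position: [0.5138, -0.1472, 0.2349]
eef_rot: [0.999, -0.042, -0.0, -0.0]
ft_force: [-0.6, 0.1, -4.9]
gripper_width: 0.042
```

>>> arm_command(
  rows=[
    [-1, [0, 0, 0.0005], 0],
    [-1, [0, 0, 0.0005], 0],
    [-1, [0, 0, 0.0005], 0],
  ],
)

```text
clock: 17.0
position: [0.5137, -0.1472, 0.2352]
eef_rot: [0.999, -0.042, -0.0, -0.0]
ft_force: [-0.0, 0.1, -6.6]
gripper_width: 0.0424
```

Run:
```python
from h import *
F=[];Z=[]
for i in range(12):
    s=eyes.capture('side'); o=observe(); F.append(o['ft_force']);Z.append(o['position'][2])
print(o['clock'],np.mean(F,0),np.std(F,0),np.mean(Z),o['gripper_width'])
cv2.imwrite('pics/s12.png',cv2.resize(s['frame'][100:300,240:440],None,fx=3,fy=3,interpolation=cv2.INTER_CUBIC))
```

```text
17.6 [-0.35956641 -0.04933859 -7.78810963] [0.5349572  0.43927649 0.59067539] 0.2354853472931356 0.04242384888944829
```

View pics/s12.png

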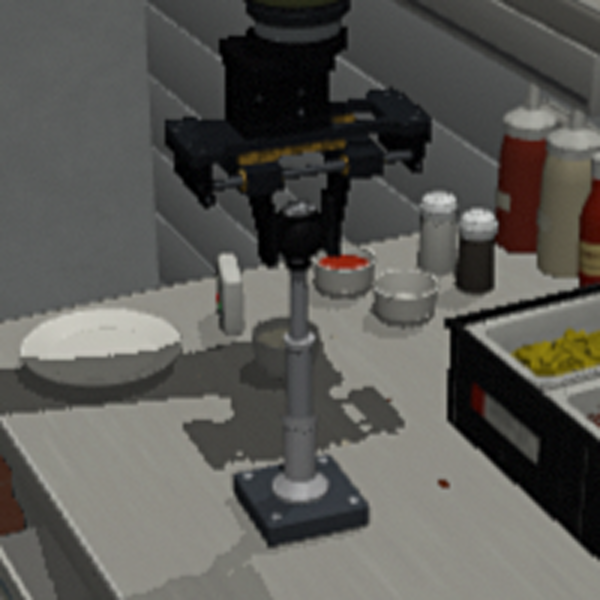

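>>> arm_command(
  rows=[
    [-1, [0, 0, -0.0005], 0],
    [-1, [0, 0, -0.0005], 0],
    [-1, [0, 0, -0.0005], 0],
    [-1, [0, 0, -0.0005], 0],
  ],
)

```text
clock: 18.0
position: [0.5139, -0.1472, 0.2351]
eef_rot: [0.999, -0.042, 0.0, 0.0]
ft_force: [-0.3, 0.7, -7.6]
gripper_width: 0.0424
```

Run:
```python
from h import *
F=[];Z=[]
for i in range(20):
    s=eyes.capture('side'); o=observe(); F.append(o['ft_force']);Z.append(o['position'][2])
F=np.array(F)
print(o['clock'],F[:10].mean(0),F[10:].mean(0),np.mean(Z[:10]),np.mean(Z[10:]))
```

```text
19.0 [ 1.65462868e-01 -2.10404831e-03 -7.94560413e+00] [-0.09411061 -0.1419602  -7.6592258 ] 0.23508414071586295 0.23508278210573832
```

>>> arm_command(
  rows=[
    [-1, [0, 0, -0.0004], 0],
    [-1, [0, 0, -0.0004], 0],
    [-1, [0, 0, -0.0004], 0],
  ],
)

```text
clock: 19.3
position: [0.5139, -0.1472, 0.2349]
eef_rot: [0.999, -0.042, 0.0, 0.0]
ft_force: [-0.2, 0.2, -5.6]
gripper_width: 0.0423
```

```bash
cat > f.py <<'E'
from h import *
F=[];Z=[]
for i in range(16):
    s=eyes.capture('side'); o=observe(); F.append(o['ft_force'][2]);Z.append(o['position'][2])
print(o['clock'],np.mean(F[:8]),np.mean(F[8:]),np.mean(Z[:8]),np.mean(Z[8:]))
E
python3 f.py
```

```text
20.1 -4.936833385048272 -4.2874387219972885 0.23493411588881125 0.23482272533488208
```

>>> arm_command(
  rows=[
    [-1, [0, 0, 0.0002], 0],
    [-1, [0, 0, 0.0002], 0],
    [-1, [0, 0, 0.0002], 0],
  ],
)

```text
clock: 20.4
position: [0.5139, -0.1472, 0.2349]
eef_rot: [0.999, -0.042, 0.0, 0.0]
ft_force: [-0.5, -0.3, -4.8]
gripper_width: 0.0425
```

```bash
python3 f.py; python3 f.py
```

```text
21.2 -4.46989202269001 -4.461358131011046 0.2348897112458898 0.23487601790990992
22.0 -4.538025114328324 -4.716227877819806 0.234892301831065 0.2348886667339159
```

>>> arm_command(
  rows=[
    [-1, [0, 0, 0.0002], 0],
    [-1, [0, 0, 0.0002], 0],
    [-1, [0, 0, 0.0002], 0],
  ],
)

```text
clock: 22.3
position: [0.5138, -0.1472, 0.2349]
eef_rot: [0.999, -0.042, -0.0, -0.0]
ft_force: [0.2, -0.1, -5.7]
gripper_width: 0.0423
```

```bash
python3 f.py; python3 f.py; python3 f.py
```

```text
23.1 -6.338897808725187 -7.041540841775272 0.23493362792224481 0.23498053374883918
23.9 -7.311434554303454 -7.396260654589686 0.2349940324917715 0.23501319428567846
24.7 -7.718680482267979 -7.825982612110284 0.23507334335015234 0.2350798088235058
```

>>> arm_command(
  rows=[
    [-1, [0, 0, -0.0001], 0],
    [-1, [0, 0, -0.0001], 0],
    [-1, [0, 0, -0.0001], 0],
  ],
)

```text
clock: 25.0
position: [0.5139, -0.1472, 0.235]
eef_rot: [0.999, -0.042, 0.0, 0.0]
ft_force: [0.7, 0.2, -7.1]
gripper_width: 0.0423
```

```bash
python3 f.py; python3 f.py; python3 f.py
```

```text
25.8 -7.4074637666974805 -7.74907506452505 0.23500252663370846 0.2350042007081669
26.6 -7.242360162620368 -7.437162369976776 0.23500422465063406 0.23500003383697574
27.4 -7.364547716832146 -7.268091266650605 0.23499880054291608 0.23499712158544256
```

>>> arm_command(
  rows=[
    [-1, [0, 0, -5e-05], 0],
    [-1, [0, 0, -5e-05], 0],
    [-1, [0, 0, -5e-05], 0],
  ],
)

```text
clock: 27.7
position: [0.5139, -0.1472, 0.235]
eef_rot: [0.999, -0.042, 0.0, 0.0]
ft_force: [0.0, 0.2, -5.7]
gripper_width: 0.0424
```

```bash
python3 f.py; python3 f.py; python3 f.py
python3 - <<'E'
from h import *
s=cap('side','s13',(240,100,440,300),3); s=cap('top','t13')
E
```

```text
28.5 -6.506844567201483 -6.411680955582472 0.23496797624289226 0.23497051644160516
29.3 -6.352567752931218 -6.209508007629162 0.2349566342179165 0.23495348227927737
30.1 -6.279376383213065 -6.1893819154338425 0.23496030155513686 0.23494971674847343
```

View pics/s13.png

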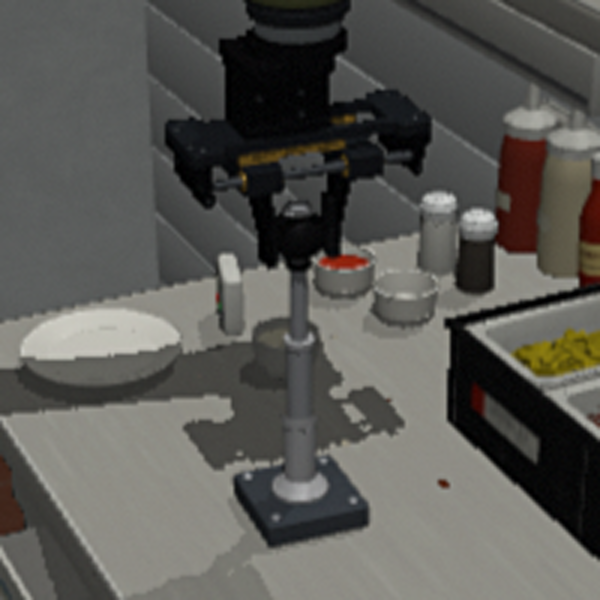

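View pics/t13.png

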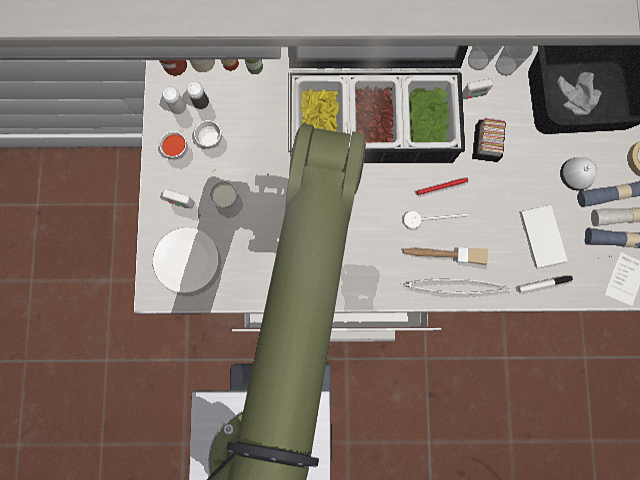

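The mast is fully out and the foot is on the counter. The pull is steady at about 6.2 N, between the spring's ~4.6 N and the ~7.8 N that lifts the foot. The bystanders have not moved, so I'm handing in.

```bash
python3 -c "
from plant import ctrl
print(ctrl.sign_off())"
```

```text
the job is handed in; nothing more can be done
None
```

The call stand is upright on its foot with the button in and both tubes fully out, and I handed the job in at about 30 s with the gripper still holding the knob.

- **Setting it up:** I gripped the lying knob, lifted it until the stand swung upright, and set it on its foot.
- **Button:** I pressed it with the shut fingers to a hard stop at z ≈ 0.160 m, with up to 17.6 N. A picture afterwards showed it flush and staying in.
- **Pulling out:** I gripped the knob again at 30 N and pulled it up about 120 mm to the second stop.

**Last checks:**
- The pull held steady at about 6.2 N. The spring alone takes about 4.6 N there, and the foot starts to lift at about 7.8 N.
- The side picture shows both tubes out, the mast upright and the foot on the counter.
- The top picture shows the bystanders where they were at the start.

**One disagreement:** while I was finding the stop, the pull reached about 7.8 N twice. The foot may then have been unloaded or lifted by a few tenths of a millimetre. I eased it down again before handing in.

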